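Push the cheese block through the gap between two wheels

ROBOT

A 7-joint arm with a two-finger parallel gripper is mounted at the origin on a cart in front of the work surface, level with it; the furniture and walls round the work are solid. World frame = base frame: x ahead of the robot, y to its left, z up, the work surface at z = 0. Lengths are in m, angles in rad, forces in N, time in s.
With the tool pointing down it reaches from about 0.425 to 1.025 m from the base axis. Payload 9.4 kg.
Tool frame: the origin (TCP) lies on the centre line of the jaws, within the pads' length; the fingertips stand 22 mm ahead of it and the grasp point (between the pads) lies 3 mm ahead of it; z points along the fingers, x is the direction in which the jaws open and shut, and the axes are right-handed (so a half turn about z gives the same grasp; the last joint's range is limited). The gripper opens to 85 mm and grips with 20 to 120 N. Pads are 22 mm wide; open, the fingers measure 114 mm over their backs; the gripper's body (76 mm by 85 mm) begins 54 mm behind the grasp point. The pads swing forward as they close: fully open they stand 13 mm farther back than shut.
Start: joints at [1.103, 0.599, -0.003, 1.599, 0.002, 0.943, -0.08], TCP at [0.276, -0.67, 0.253] pointing down, gripper open.
Joint ranges: [-2.57, 2.57], [-0.35, 1.97], [-1.29, 1.29], [0.11, 2.56], [-1.05, 4.19], [0.11, 1.86], [-2.63, 2.63]. Speed limits (rad/s): [2.22, 2.22, 3.01, 3.01, 3.14, 3.14, 3.14].

INTERFACE

Orientations are given as a unit quaternion [w, x, y, z].
In Python, from workcell import env, viewer gives the robot as it stands. The module is installed in compiled form; this text tells all that it offers.
- The arm moves only by the tool send_rows, never from a script. Its argument "increments" is a list of rows, each a list of 3 entries, a list of its own where there are three numbers: the shift along the tool's x, y, z in units of 0.05 m (1.0 is 0.05 m), then the turn, a rotation vector about the tool's x, y, z in units of 30 degrees (1.0 is 30 degrees), then the opening, from 0 (shut) to 1 (fully open). In form: [[[tx, ty, tz], [rx, ry, rz], gripper], ...]. A call has 1 to 5 rows; each row shifts and turns the pose as measured when the row begins, along the tool's axes as they then stand; what a row does not reach is not made up. A row lasts 1/12 s, in which the tool goes at most 41.7 mm and 7.16 degrees, less where a joint would pass 70% of its speed; a pose out of reach is approached as far as the arm can. A call with a number of a shift or a turn outside -1 to 1 is refused whole. A call with a gripper value outside its range is refused whole. The fingers move at their own pace and stop on an object; "force" is the grip in N (left out, the last holds). Time passes only in rows, so rows that do not move let the fingers close. It gives the time, the measured TCP pose, the force and the opening at its end, in the units of the state.
- env.sense(): the state, without advancing time (a new reading comes with each control period).
- viewer.capture(name): name is "scene" or "top"; returns the picture (384x512x3 uint8, red, green, blue); there is no depth.
- viewer.get_calibration(name): a dict with "fovy" (degrees; the focal length in pixels is half the picture's height over the tangent of half this angle, whatever the lens; pixels are square), "cx", "cy" (the principal point, pixels), "k1" (the pictures are not rectified: a ray, as slopes to the right and down, at radius r is drawn at 1 + k1 r^2 times it, then the intrinsics apply), "R" (3x3) and "t" (3): a world point X has camera coordinates R X + t. Camera axes: x right, y down, z forward; pixel columns grow to the right and rows downward; lengths in m; the calibration is good to about 2 mm. A picture is of the moment at which its call begins. get_calibration takes no time and is no camera call.
- env.finish_job(): hands the job in, once; it reports no verdict.
The state is a dict: "clock": time; "qpos": joint angles; "dq": joint speeds; "effort": joint torques, N m; "tcp_pos": TCP position; "orientation": TCP orientation; "wrist_force": force on the tool from outside, world axes, zero at the start; "wrist_torque": the same for the moment, N m; "grip_width": finger opening in m.
Only numpy, scipy, OpenCV 4.12 (cv2) and the standard library are available. Lean on these libraries where they do the work, as an engineer would, in place of code of your own. Each camera call takes 0.05 s, during which the arm holds its last target. There are 200 camera calls.

TASK

Push the pale block of cheese lengthways through the narrow gap between the black wheel and the big white wheel, away from you, until the whole block is past the tightest point of the gap. Only push it along the deck with the fingers, never lift or tip it; straighten it first if it stands askew. Leave the other cheeses where they are, then draw the fingers clear.

Things in the scene. Friction and masses are not known exactly. Their poses are not given: they have to be found in the camera images.
- block_mid (a point): Centre, half-way up, of the plain pale-yellow rectangular block of cheese, 58 x 105 x 52 mm (axes x, y, z), about 0.33 kg, lying loose on the deck in front of the gap. Its long side (105 mm) is its y axis, its z axis points up. It starts roughly lengthways to the gap, off to one side and askew.
- block_end_a (a point): Centre of the block's end face at its +y end (52.5 mm from the centre, 26 mm up); at the start this is the end nearer the robot
- block_end_b (a point): Centre of the block's end face at its -y end (52.5 mm from the centre, 26 mm up); at the start this is the end nearer the gap
- black_wheel: Round black-rinded cheese wheel, 158 mm across, 76 mm high, fixed to the deck, right of the gap. Origin at the centre of its underside. Its x axis points through the gap, away from the robot; its y axis points at the centre of the white wheel.
- white_wheel: Round white cheese wheel with a printed round top, 161 mm across, 76 mm high, fixed to the deck, left of the gap. Origin at the centre of its underside. The gap between the wheels is 66 to 70 mm at its tightest, on the line between the two centres and half-way along it.
- butter: Small yellow block 45 x 63 x 22 mm, loose, to be left alone; origin at the centre of its underside
- herb_cube: Pale block with a speckled top 67 x 86 x 66 mm, loose, to be left alone; origin at the centre of its underside
- brick: Rough yellowish brick of cheese 57 x 92 x 40 mm, loose, to be left alone; origin on its underside, about 20 mm off its centre
- white_cube: White cube-like cheese 74 x 82 x 74 mm, loose, to be left alone; origin at the centre of its underside
- slice: Thin cut slice of cheese 67 x 77 x 30 mm, loose, to be left alone; origin at the centre of its underside

How it is judged:
By the outcome, as a careful person would: the job done as asked, in the order asked, and still so for the second after the job is handed in, with the robot touching nothing.
It also fails if it takes over 58 s, if anything falls off the work surface, if the arm or the gripper's body presses on something with over 40 N, if the wrist force passes 120 N, or if a joint passes its speed limit or range.

## Working session

There is one attempt and no reset: what is moved stays moved. The work goes in short steps, Python scripts to look and compute and a tool call to move; the robot and the scene stay as the last step left them, time stands still between calls to the robot, and variables do not carry over. Pictures are saved under pics/ and viewed, about 8 in all and at most 12, crops included, and the job is handed in when it is done.

Besides the shell and the picture viewer there is one more tool, called after "Call:" as name([rows], argument=value, ...), one row to a line, values as JSON. send_rows: Moves the arm, as the interface text tells. Its arguments: {"type":"object","properties":{"increments":{"type":"array"},"force":{"type":"number"}},"required":["increments"]}

```bash
mkdir -p pics; cat > h.py <<'E'
import numpy as np, cv2
from workcell import env, viewer
def cam(n):
    c=viewer.get_calibration(n); f=192/np.tan(np.radians(c["fovy"])/2)
    return f,c["cx"],c["cy"],c["k1"],np.array(c["R"]),np.array(c["t"])
def ray(n,px,z):
    f,cx,cy,k,R,t=cam(n); px=np.atleast_2d(np.array(px,float))
    K=np.array([[f,0,cx],[0,f,cy],[0,0,1.]])
    s=cv2.undistortPoints(px.reshape(-1,1,2),K,np.array([k,0,0,0.,0])).reshape(-1,2)
    d=np.c_[s,np.ones(len(s))]@R; o=-R.T@t
    return o+d*((z-o[2])/d[:,2])[:,None]
def proj(n,X):
    f,cx,cy,k,R,t=cam(n); c=np.atleast_2d(X)@R.T+t; s=c[:,:2]/c[:,2:]
    s=s*(1+k*(s**2).sum(1,keepdims=True)); return s*f+[cx,cy]
def snap(n,name):
    im=viewer.capture(n); cv2.imwrite(f"pics/{name}.png",im[:,:,::-1]); return im
E
python3 - <<'E'
from h import *
a=snap("scene","s0");b=snap("top","t0")
for n in("scene","top"):
    f,cx,cy,k,R,t=cam(n);print(n,f,cx,cy,k,(-R.T@t).round(3),R.round(2).tolist())
s=env.sense();print(s["clock"],s["tcp_pos"],s["orientation"],s["grip_width"])
E
```

```text
scene 378.87067436712584 258.35688454238306 192.6624180600624 0.005603828987299046 [-0.007  0.736  0.775] [[-0.84, -0.55, 0.01], [-0.34, 0.51, -0.79], [0.43, -0.67, -0.61]]
top 471.0917491802794 251.84447247957874 194.40841498511895 -0.17738970664667172 [ 0.169 -0.065  1.496] [[0.02, -1.0, 0.0], [-0.98, -0.02, -0.22], [0.22, -0.0, -0.98]]
0.1 [ 0.27603402 -0.66997104  0.25250623] [-3.53039388e-04  8.30947139e-01 -5.56350931e-01 -6.08085861e-04] 0.08509178764341893
```

View pics/s0.png

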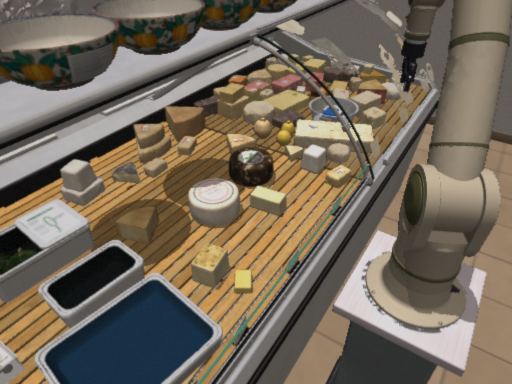

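View pics/t0.png

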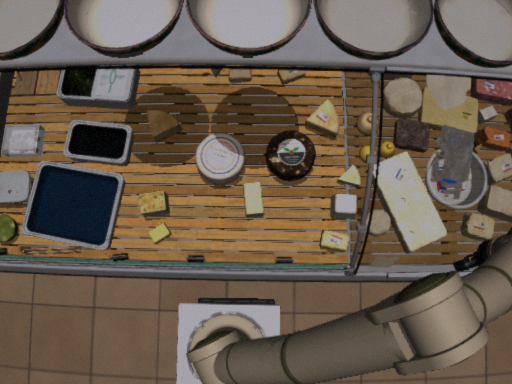

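The top view shows the block at (253,199), the white wheel at (220,158) and the black wheel at (291,155). A glass arch stands at column ~350–375, between the arm and the work. Next I'll measure all of these.

```bash
python3 - <<'E'
from h import *
b=cv2.imread("pics/t0.png");a=cv2.imread("pics/s0.png")
cb=cv2.resize(b[115:285,130:390],None,fx=3,fy=3,interpolation=cv2.INTER_CUBIC);ca=cv2.resize(a[120:240,170:370],None,fx=3,fy=3,interpolation=cv2.INTER_CUBIC)
cv2.imwrite("pics/t0c.png",cb);cv2.imwrite("pics/s0c.png",ca)
print("top pts z=.052",ray("top",[[253,199]],.052),"wheels z=.076",ray("top",[[220,158],[291,155]],.076))
# arch: cast scene pixels on planes y=Y
f,cx,cy,k,R,t=cam("scene");o=-R.T@t
for Y in(-.25,-.3,-.35,-.4):
  for p in([255,40],[290,62],[330,105],[355,145],[370,180]):
    d=R.T@np.array([(p[0]-cx)/f,(p[1]-cy)/f,1]);X=o+d*(Y-o[1])/d[1]
    print(Y,p,X.round(3),proj("top",X).round())
E
```

```text
top pts z=.052 [[ 0.47463644 -0.0699612   0.052     ]] wheels z=.076 [[ 0.59962332  0.03595114  0.076     ]
 [ 0.61340202 -0.18759342  0.076     ]]
-0.25 [255, 40] [ 0.647 -0.25   0.446] [[329.  97.]]
-0.25 [290, 62] [ 0.524 -0.25   0.403] [[328. 151.]]
-0.25 [330, 105] [ 0.383 -0.25   0.304] [[323. 215.]]
-0.25 [355, 145] [ 0.288 -0.25   0.2  ] [[318. 255.]]
-0.25 [370, 180] [ 0.222 -0.25   0.097] [[313. 281.]]
-0.3 [255, 40] [ 0.68 -0.3   0.43] [[348.  88.]]
-0.3 [290, 62] [ 0.55  -0.3    0.384] [[346. 143.]]
-0.3 [330, 105] [ 0.403 -0.3    0.28 ] [[340. 209.]]
-0.3 [355, 145] [ 0.303 -0.3    0.171] [[334. 251.]]
-0.3 [370, 180] [ 0.233 -0.3    0.063] [[328. 277.]]
-0.35 [255, 40] [ 0.713 -0.35   0.413] [[365.  80.]]
-0.35 [290, 62] [ 0.577 -0.35   0.366] [[364. 136.]]
-0.35 [330, 105] [ 0.422 -0.35   0.256] [[356. 204.]]
-0.35 [355, 145] [ 0.318 -0.35   0.141] [[349. 247.]]
-0.35 [370, 180] [ 0.245 -0.35   0.028] [[342. 274.]]
-0.4 [255, 40] [ 0.746 -0.4    0.396] [[382.  72.]]
-0.4 [290, 62] [ 0.604 -0.4    0.347] [[380. 130.]]
-0.4 [330, 105] [ 0.442 -0.4    0.232] [[372. 199.]]
-0.4 [355, 145] [ 0.333 -0.4    0.112] [[363. 243.]]
-0.4 [370, 180] [ 0.256 -0.4   -0.006] [[355. 271.]]
```

View pics/t0c.png

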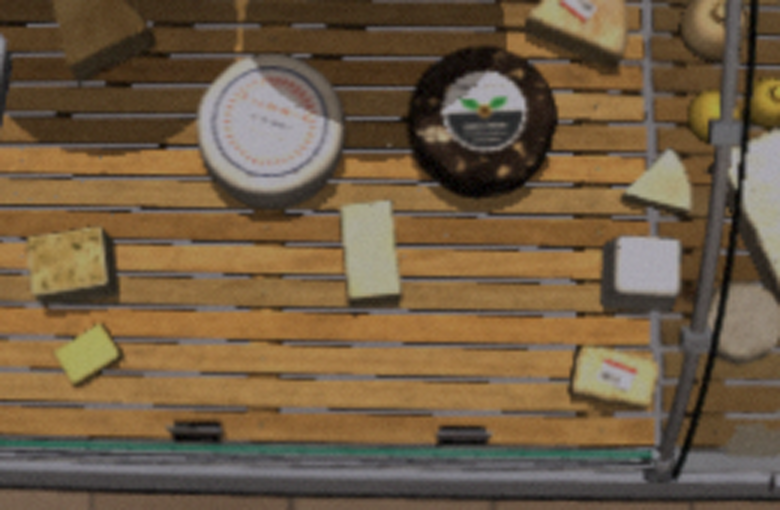

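View pics/s0c.png

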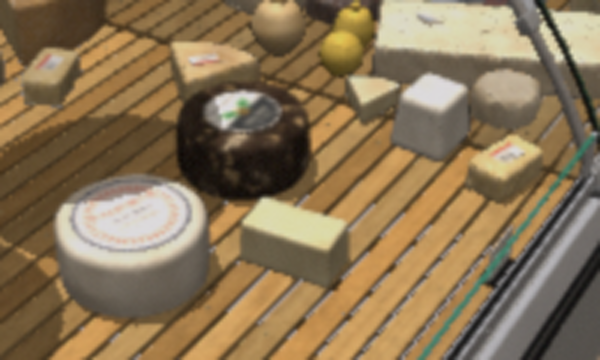

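The crops show the block's top corners at about (342,203), (389,200), (399,294) and (350,299) in the top crop. The gap edges are at crop columns 343 and 409. I'll refine these with masks and compare against the known sizes.

```bash
cat >> h.py <<'E'
def crop2px(p): return np.array(p,float)/3+[130-1/3,115-1/3]
def blockfit(P):  # corners BL-order: far-left, far-right, near-right, near-left
    c=P.mean(0); far=(P[0]+P[1])/2; near=(P[2]+P[3])/2; d=far-near
    return c, np.degrees(np.arctan2(d[1],d[0])), np.linalg.norm(d), np.linalg.norm(P[0]-P[1]),np.linalg.norm(P[2]-P[3])
E
python3 - <<'E'
from h import *
P=ray("top",crop2px([[342,203],[389,200],[399,294],[350,299]]),.052)
print("corners",P.round(4).tolist());print(blockfit(P))
im=cv2.imread("pics/t0.png");hsv=cv2.cvtColor(im,cv2.COLOR_BGR2HSV);print("hsv block",hsv[195:200,250:253].reshape(-1,3)[:3].tolist(), "wood",hsv[200,235],hsv[205,270])
for n,l,r,lab in(("white",[198,128],[343,128],[269,122]),("black",[409,122],[557,122],[485,111])):
  for z in(.038,.06,.076):
    E=ray("top",crop2px([l,r]),z);print(n,z,E[:,:2].round(4).tolist(),"D",np.linalg.norm(E[0]-E[1]).round(4))
  print(n,"label",ray("top",crop2px([lab]),.076).round(4))
# scene-view labels (crop offset 170,120)
sc=lambda p:np.array(p,float)/3+[170-1/3,120-1/3]
print("scene labels white,black",ray("scene",[sc([131,213]),sc([242,110])],.076).round(4).tolist())
print("scene block top",ray("scene",[sc([242,237]),sc([262,198]),sc([349,232]),sc([334,256])],.052).round(4).tolist())
E
```

```text
corners [[0.5279, -0.0397, 0.052], [0.532, -0.0891, 0.052], [0.4316, -0.1007, 0.052], [0.4255, -0.05, 0.052]]
(array([ 0.47927878, -0.06986666,  0.052     ]), np.float64(6.171147099283129), np.float64(0.10198204332844557), np.float64(0.04960052361733837), np.float64(0.051128725382527794))
hsv block [[25, 37, 166], [30, 39, 165], [29, 40, 165]] wood [ 16 150 148] [ 16 152 163]
white 0.038 [[0.6123, 0.1176], [0.6146, -0.0388]] D 0.1565
white 0.06 [[0.6056, 0.1149], [0.6079, -0.0392]] D 0.1541
white 0.076 [[0.6007, 0.1129], [0.603, -0.0395]] D 0.1524
white label [[0.6084 0.0383 0.076 ]]
black 0.038 [[0.6226, -0.1099], [0.6258, -0.2702]] D 0.1603
black 0.06 [[0.6158, -0.1092], [0.6189, -0.2671]] D 0.1579
black 0.076 [[0.6108, -0.1087], [0.6139, -0.2648]] D 0.1561
black label [[ 0.6245 -0.1887  0.076 ]]
scene labels white,black [[0.6084, 0.0379, 0.076], [0.6247, -0.1874, 0.076]]
scene block top [[0.5095, -0.0168, 0.052], [0.5293, -0.0843, 0.052], [0.4222, -0.0845, 0.052], [0.4153, -0.0423, 0.052]]
```

```bash
cat > plan.py <<'E'
# usage: plan.py x y z az_deg tilt_deg grip [maxstep_mm]; tilt>0: fingertips towards the robot (body leans along +x')
import sys; from h import *; from scipy.spatial.transform import Rotation as Ro
def target(az,tilt):
    a=np.radians(az); R=np.array([[np.cos(a),np.sin(a),0],[np.sin(a),-np.cos(a),0],[0,0,-1.]]).T
    R=np.c_[[np.cos(a),np.sin(a),0],[np.sin(a),-np.cos(a),0],[0,0,-1]]
    return Ro.from_rotvec([0,np.radians(tilt),0])*Ro.from_matrix(R)
s=env.sense(); p=np.array(s["tcp_pos"]); q=np.array(s["orientation"]); r=Ro.from_quat(q[[1,2,3,0]])
v=list(map(float,sys.argv[1:])); P=np.array(v[:3]); T=target(v[3],v[4]); mx=v[6] if len(v)>6 else 38
X=r.as_matrix()[:,0]; print("t",round(s["clock"],2),"tcp",p.round(4),"az",np.degrees(np.arctan2(X[1],X[0])).round(1),"toolz",r.as_matrix()[:,2].round(3),"F",np.round(s["wrist_force"],1),"w",round(s["grip_width"],4),"q",np.round(s["qpos"],2))
dr=(r.inv()*T).as_rotvec(); n=int(max(np.ceil(np.linalg.norm(P-p)*1000/mx),np.ceil(np.degrees(np.linalg.norm(dr))/6.9),1))
for i in range(n):
    ri=r*Ro.from_rotvec(dr*i/n); d=ri.inv().apply((P-p)/n)/.05
    print([d.round(2).tolist(),(dr/n/np.radians(30)).round(3).tolist(),v[5]])
E
python3 plan.py .276 -.60 .34 -60 0 0.5;python3 plan.py .46 0.005 .33 4.1 0 0.5|tail -n +2
```

```text
t 0.1 tcp [ 0.276  -0.67    0.2525] az -67.6 toolz [-0.001  0.001 -1.   ] F [ 0.5  1.1 -0.4] w 0.0851 q [ 1.1   0.6  -0.    1.6   0.    0.94 -0.08]
[[-0.43, -0.18, -0.58], [-0.0, 0.001, -0.085], 0.5]
[[-0.42, -0.2, -0.58], [-0.0, 0.001, -0.085], 0.5]
[[-0.41, -0.21, -0.58], [-0.0, 0.001, -0.085], 0.5]
[[-0.58, -0.45, -0.08], [-0.0, 0.0, -0.126], 0.5]
[[-0.55, -0.49, -0.08], [-0.0, 0.0, -0.126], 0.5]
[[-0.52, -0.52, -0.08], [-0.0, 0.0, -0.126], 0.5]
[[-0.48, -0.56, -0.08], [-0.0, 0.0, -0.126], 0.5]
[[-0.45, -0.59, -0.08], [-0.0, 0.0, -0.126], 0.5]
[[-0.41, -0.61, -0.08], [-0.0, 0.0, -0.126], 0.5]
[[-0.37, -0.64, -0.08], [-0.0, 0.0, -0.126], 0.5]
[[-0.32, -0.66, -0.08], [-0.0, 0.0, -0.126], 0.5]
[[-0.28, -0.68, -0.08], [-0.0, 0.0, -0.126], 0.5]
[[-0.23, -0.7, -0.08], [-0.0, 0.0, -0.126], 0.5]
[[-0.19, -0.71, -0.08], [-0.0, 0.0, -0.126], 0.5]
[[-0.14, -0.72, -0.08], [-0.0, 0.0, -0.126], 0.5]
[[-0.09, -0.73, -0.08], [-0.0, 0.0, -0.126], 0.5]
[[-0.04, -0.74, -0.08], [-0.0, 0.0, -0.126], 0.5]
[[0.01, -0.74, -0.08], [-0.0, 0.0, -0.126], 0.5]
[[0.05, -0.73, -0.08], [-0.0, 0.0, -0.126], 0.5]
[[0.1, -0.73, -0.08], [-0.0, 0.0, -0.126], 0.5]
[[0.15, -0.72, -0.08], [-0.0, 0.0, -0.126], 0.5]
[[0.2, -0.71, -0.08], [-0.0, 0.0, -0.126], 0.5]
```

Call:
send_rows([
  [[-0.43,-0.18,-0.6],[0,0,-0.09],0.5],
  [[-0.42,-0.2,-0.6],[0,0,-0.09],0.5],
  [[-0.41,-0.21,-0.6],[0,0,-0.09],0.5],
], force=30)

```text
clock: 0.35
tcp_pos: [0.2736, -0.5994, 0.334]
orientation: [-0.004, 0.868, -0.496, -0.008]
wrist_force: [0.0, -0.3, 0.9]
grip_width: 0.0516
```

Call:
send_rows([
  [[-0.58,-0.45,-0.1],[0,0,-0.13],0.5],
  [[-0.55,-0.49,-0.1],[0,0,-0.13],0.5],
  [[-0.52,-0.52,-0.1],[0,0,-0.13],0.5],
  [[-0.48,-0.56,-0.1],[0,0,-0.13],0.5],
  [[-0.45,-0.59,-0.1],[0,0,-0.13],0.5],
])

```text
clock: 0.77
tcp_pos: [0.2942, -0.4132, 0.3655]
orientation: [-0.002, 0.942, -0.337, -0.005]
wrist_force: [-0.9, -0.3, 0.6]
grip_width: 0.043
```

```bash
python3 plan.py .46 0.005 .33 4.1 0 0.5
```

```text
t 0.77 tcp [ 0.2942 -0.4132  0.3655] az -39.4 toolz [-0.008  0.007 -1.   ] F [-0.9 -0.3  0.6] w 0.043 q [ 0.98  0.22 -0.18  1.93  0.05  1.    0.1 ]
[[-0.23, -0.71, 0.06], [-0.001, 0.002, -0.121], 0.5]
[[-0.18, -0.73, 0.06], [-0.001, 0.002, -0.121], 0.5]
[[-0.14, -0.74, 0.06], [-0.001, 0.002, -0.121], 0.5]
[[-0.09, -0.74, 0.06], [-0.001, 0.002, -0.121], 0.5]
[[-0.04, -0.75, 0.06], [-0.001, 0.002, -0.121], 0.5]
[[0.01, -0.75, 0.06], [-0.001, 0.002, -0.121], 0.5]
[[0.05, -0.75, 0.06], [-0.001, 0.002, -0.121], 0.5]
[[0.1, -0.74, 0.06], [-0.001, 0.002, -0.121], 0.5]
[[0.15, -0.74, 0.06], [-0.001, 0.002, -0.121], 0.5]
[[0.19, -0.72, 0.06], [-0.001, 0.002, -0.121], 0.5]
[[0.24, -0.71, 0.06], [-0.001, 0.002, -0.121], 0.5]
[[0.28, -0.69, 0.06], [-0.001, 0.002, -0.121], 0.5]
```

Call:
send_rows([
  [[-0.2,-0.72,0],[0,0,-0.12],0.5],
  [[-0.16,-0.74,0],[0,0,-0.12],0.5],
  [[-0.12,-0.75,0],[0,0,-0.12],0.5],
  [[-0.05,-0.75,0],[0,0,-0.12],0.5],
  [[0,-0.75,0],[0,0,-0.12],0.5],
])

```text
clock: 1.18
tcp_pos: [0.3679, -0.2319, 0.3673]
orientation: [-0.001, 0.984, -0.18, -0.005]
wrist_force: [0.6, -0.1, 0.0]
grip_width: 0.0427
```

Call:
send_rows([
  [[0.05,-0.75,0.05],[0,0,-0.12],0.5],
  [[0.1,-0.75,0.05],[0,0,-0.12],0.5],
  [[0.1,-0.74,0.05],[0,0,-0.12],0.5],
  [[0.15,-0.74,0.05],[0,0,-0.12],0.5],
  [[0.2,-0.72,0.05],[0,0,-0.12],0.5],
])

```text
clock: 1.6
tcp_pos: [0.4401, -0.0492, 0.3553]
orientation: [-0.001, 1.0, -0.016, -0.003]
wrist_force: [-0.0, -0.1, -0.4]
grip_width: 0.0426
```

```bash
python3 plan.py .475 0.01 .10 4.1 0 0.5
```

```text
t 1.6 tcp [ 0.4401 -0.0492  0.3553] az -1.9 toolz [-0.007  0.002 -1.   ] F [-0.  -0.1 -0.4] w 0.0426 q [ 0.46  0.17 -0.55  2.05  0.11  0.95 -0.18]
[[0.1, -0.17, 0.73], [-0.001, 0.002, -0.028], 0.5]
[[0.1, -0.17, 0.73], [-0.001, 0.002, -0.028], 0.5]
[[0.1, -0.17, 0.73], [-0.001, 0.002, -0.028], 0.5]
[[0.1, -0.17, 0.73], [-0.001, 0.002, -0.028], 0.5]
[[0.11, -0.17, 0.73], [-0.001, 0.002, -0.028], 0.5]
[[0.11, -0.16, 0.73], [-0.001, 0.002, -0.028], 0.5]
[[0.11, -0.16, 0.73], [-0.001, 0.002, -0.028], 0.5]
```

Call:
send_rows([
  [[0.15,-0.3,0.3],[0,0,-0.03],0.5],
  [[0.15,-0.3,0.6],[0,0,-0.03],0.5],
  [[0.15,-0.3,0.73],[0,0,-0.03],0.5],
  [[0.15,-0.2,0.75],[0,0,-0.03],0.5],
  [[0.1,-0.1,0.75],[0,0,-0.03],0.5],
])

```text
clock: 2.02
tcp_pos: [0.4819, 0.0237, 0.201]
orientation: [-0.003, 0.999, 0.031, 0.006]
wrist_force: [1.1, -1.8, 0.1]
grip_width: 0.0427
```

```bash
python3 plan.py .475 0.01 .036 4.1 0 0.5; python3 -c "
from h import *
im=snap('top','t1');sc=snap('scene','s1')
cv2.imwrite('pics/c1.png',np.vstack([cv2.resize(im[115:285,130:390,::-1],(520,340)),cv2.resize(sc[110:250,150:370,::-1],(520,250))]))"
```

```text
t 2.02 tcp [0.4819 0.0237 0.201 ] az 3.6 toolz [ 0.012  0.006 -1.   ] F [ 1.1 -1.8  0.1] w 0.0427 q [ 0.22  0.43 -0.51  2.18  0.36  0.6  -0.49]
[[-0.04, 0.06, 0.66], [-0.002, -0.005, -0.003], 0.5]
[[-0.04, 0.06, 0.66], [-0.002, -0.005, -0.003], 0.5]
[[-0.04, 0.06, 0.66], [-0.002, -0.005, -0.003], 0.5]
[[-0.03, 0.05, 0.66], [-0.002, -0.005, -0.003], 0.5]
[[-0.03, 0.05, 0.66], [-0.002, -0.005, -0.003], 0.5]
```

View pics/c1.png

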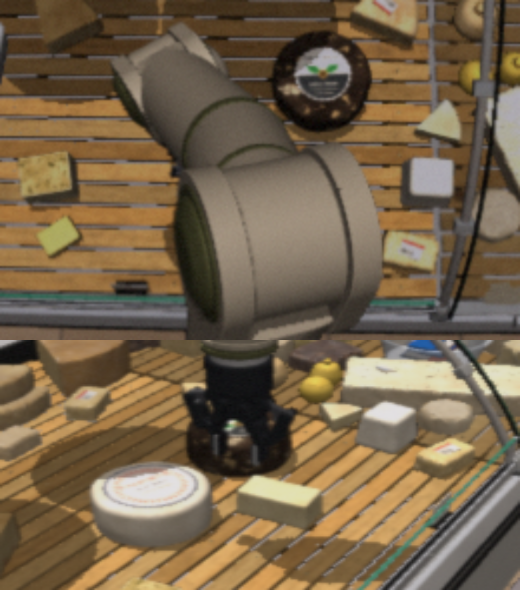

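The arm hides the block in the top view, but in the scene view the fingers hang above and left of it. All clear, so I'm descending (5 pictures so far).

Call:
send_rows([
  [[-0.05,0.06,0.66],[0,0,0],0.5],
  [[-0.05,0.06,0.66],[0,0,0],0.5],
  [[0,0.05,0.66],[0,0,0],0.5],
  [[0,0.05,0.6],[0,0,0],0.5],
  [[0,0,0.3],[0,0,0],0.5],
])

```text
clock: 2.53
tcp_pos: [0.4804, 0.0092, 0.0577]
orientation: [-0.001, 1.0, 0.029, 0.006]
wrist_force: [0.8, -0.4, -0.6]
grip_width: 0.0427
```

```bash
python3 plan.py .475 0.005 .036 4.1 0 0.5
```

```text
t 2.53 tcp [0.4804 0.0092 0.0577] az 3.3 toolz [ 0.012  0.003 -1.   ] F [ 0.8 -0.4 -0.6] w 0.0427 q [ 0.02  0.66 -0.22  2.3   0.62  0.23 -0.71]
[[-0.12, 0.08, 0.43], [-0.004, -0.024, -0.026], 0.5]
```

Call:
send_rows([
  [[-0.12,0.1,0.35],[0,0,-0.02],0.5],
  [[0,0.2,0.1],[0,-0.02,0],0.5],
  [[0,0.2,0],[0,0,0],0.5],
])

```text
clock: 2.78
tcp_pos: [0.4785, -0.0171, 0.0354]
orientation: [0.001, 0.999, 0.035, 0.002]
wrist_force: [0.1, -0.2, 0.5]
grip_width: 0.0427
```

```bash
python3 plan.py .475 -.045 .036 4.1 0 0.5 8
```

```text
t 2.78 tcp [ 0.4785 -0.0171  0.0354] az 4.0 toolz [ 0.004 -0.002 -1.   ] F [ 0.1 -0.2  0.5] w 0.0427 q [ 0.03  0.7  -0.17  2.3   0.68  0.18 -0.7 ]
[[-0.03, 0.14, -0.0], [0.001, -0.002, -0.001], 0.5]
[[-0.03, 0.14, -0.0], [0.001, -0.002, -0.001], 0.5]
[[-0.03, 0.14, -0.0], [0.001, -0.002, -0.001], 0.5]
[[-0.03, 0.14, -0.0], [0.001, -0.002, -0.001], 0.5]
```

Call:
send_rows([
  [[0,0.12,0],[0,0,0],0.5],
  [[0,0.12,0],[0,0,0],0.5],
  [[0,0.12,0],[0,0,0],0.5],
  [[0,0.1,0],[0,0,0],0.5],
  [[0,0.05,0],[0,0,0],0.5],
])

```text
clock: 3.2
tcp_pos: [0.4837, -0.0484, 0.0409]
orientation: [0.002, 0.999, 0.031, 0.006]
wrist_force: [-0.1, 1.3, -0.9]
grip_width: 0.0426
```

```bash
python3 plan.py .475 -.045 .036 4.1 0 0.5 8
```

```text
t 3.2 tcp [ 0.4837 -0.0484  0.0409] az 3.6 toolz [ 0.013 -0.003 -1.   ] F [-0.1  1.3 -0.9] w 0.0426 q [ 0.11  0.69 -0.19  2.29  0.69  0.2  -0.65]
[[-0.09, -0.04, 0.05], [0.004, -0.012, -0.008], 0.5]
[[-0.08, -0.04, 0.05], [0.004, -0.012, -0.008], 0.5]
```

Call:
send_rows([
  [[0,-0.3,0],[0,0,0],0.5],
  [[0,-0.3,0],[0,0,0],0.5],
  [[0,0,-0.6],[0,0,0],0.3],
  [[0,0,-0.8],[0,0,0.1],0.3],
  [[0,0,-0.8],[0,0,0.2],0.3],
])

```text
clock: 3.62
tcp_pos: [0.4779, -0.0173, 0.1494]
orientation: [0.002, 0.999, -0.047, 0.001]
wrist_force: [0.2, -1.3, -1.2]
grip_width: 0.0259
```

```bash
python3 plan.py .43 -.05 .18 -86 0 0.3
```

```text
t 3.62 tcp [ 0.4779 -0.0173  0.1494] az -5.3 toolz [ 0.002 -0.005 -1.   ] F [ 0.2 -1.3 -1.2] w 0.0259 q [ 0.22  0.5  -0.42  2.23  0.45  0.49 -0.65]
[[-0.07, 0.06, -0.05], [0.0, -0.001, 0.224], 0.3]
[[-0.07, 0.07, -0.05], [0.0, -0.001, 0.224], 0.3]
[[-0.06, 0.08, -0.05], [0.0, -0.001, 0.224], 0.3]
[[-0.05, 0.08, -0.05], [0.0, -0.001, 0.224], 0.3]
[[-0.04, 0.09, -0.05], [0.0, -0.001, 0.224], 0.3]
[[-0.03, 0.09, -0.05], [0.0, -0.001, 0.224], 0.3]
[[-0.02, 0.1, -0.05], [0.0, -0.001, 0.224], 0.3]
[[-0.01, 0.1, -0.05], [0.0, -0.001, 0.224], 0.3]
[[0.01, 0.1, -0.05], [0.0, -0.001, 0.224], 0.3]
[[0.02, 0.1, -0.05], [0.0, -0.001, 0.224], 0.3]
[[0.03, 0.09, -0.05], [0.0, -0.001, 0.224], 0.3]
[[0.04, 0.09, -0.05], [0.0, -0.001, 0.224], 0.3]
```

Call:
send_rows([
  [[-0.07,0.06,-0.1],[0,0,0.23],0.3],
  [[-0.07,0.07,-0.1],[0,0,0.23],0.3],
  [[-0.06,0.08,-0.1],[0,0,0.23],0.3],
  [[-0.05,0.08,-0.1],[0,0,0.23],0.3],
  [[-0.04,0.09,-0.1],[0,0,0.23],0.3],
])

```text
clock: 4.03
tcp_pos: [0.4597, -0.0311, 0.1854]
orientation: [-0.001, 0.936, -0.352, 0.008]
wrist_force: [0.4, 0.3, -0.7]
grip_width: 0.0259
```

Call:
send_rows([
  [[-0.03,0.09,0],[0,0,0.23],0.3],
  [[-0.02,0.1,0],[0,0,0.23],0.3],
  [[0,0.1,0],[0,0,0.23],0.3],
  [[0,0.1,0],[0,0,0.23],0.3],
  [[0.02,0.1,0],[0,0,0.23],0.3],
])

```text
clock: 4.45
tcp_pos: [0.437, -0.0458, 0.1891]
orientation: [-0.006, 0.782, -0.623, 0.009]
wrist_force: [-0.2, 0.5, 0.4]
grip_width: 0.0259
```

```bash
python3 plan.py .40 -.09 .14 -86 15 0.3; python3 -c "
from h import *
im=snap('top','t2');sc=snap('scene','s2')
cv2.imwrite('pics/c2.png',np.hstack([cv2.resize(im[115:285,180:340,::-1],(320,340)),cv2.resize(sc[160:230,230:325,::-1],(475,350),interpolation=cv2.INTER_CUBIC)[:340]]))"
```

```text
t 4.45 tcp [ 0.437  -0.0458  0.1891] az -77.0 toolz [ 0.022 -0.003 -1.   ] F [-0.2  0.5  0.4] w 0.0259 q [ 0.06  0.36 -0.11  2.31  0.1   0.45 -1.48]
[[0.23, 0.31, 0.32], [-0.178, -0.029, 0.099], 0.3]
[[0.25, 0.27, 0.35], [-0.178, -0.029, 0.099], 0.3]
[[0.27, 0.22, 0.37], [-0.178, -0.029, 0.099], 0.3]
```

View pics/c2.png

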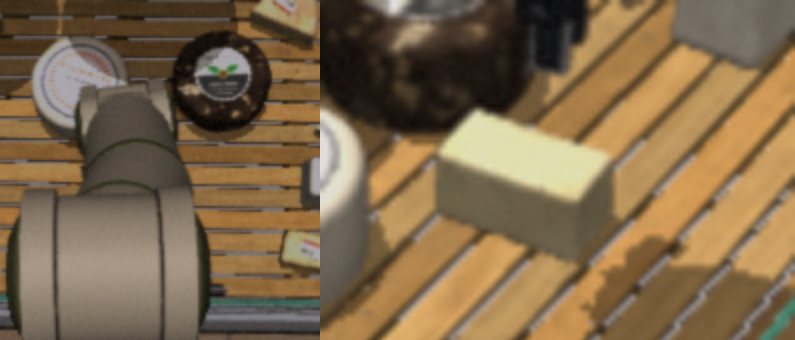

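In the scene crop the block's top corners are at about (437,156), (477,111), (611,158) and (586,199). Casting those to z=0.052.

```bash
python3 - <<'E'
from h import *
def f(pts,z,off,sc):return ray("scene",np.array(pts,float)/sc+np.array(off)-.4,z)
P=f(np.array([[437,156],[477,111],[611,158],[586,199]])-[320,0],.052,[230,160],5)
print(P.round(4).tolist(),blockfit(P))
B=f(np.array([[582,258],[440,206]])-[320,0],0,[230,160],5);print("bottom near-left, far-left",B.round(4).tolist())
m=np.array([.6166,-.0757]);a=np.array([.9975,.072]);n=np.array([-.072,.9975])
print("lateral offset",((P[:,:2].mean(0)-m)@n).round(4))
# old scene pic corner check
E
```

```text
[[0.5249, -0.0545, 0.052], [0.5301, -0.1093, 0.052], [0.4322, -0.1134, 0.052], [0.4244, -0.0687, 0.052]] (array([ 0.47790929, -0.08647932,  0.052     ]), np.float64(5.271235030850996), np.float64(0.09958478707567234), np.float64(0.05496775580093449), np.float64(0.04534948271416857))
bottom near-left, far-left [[0.4274, -0.0733, -0.0], [0.5314, -0.0675, 0.0]]
lateral offset -0.0008
```

Call:
send_rows([
  [[0.25,0.33,0.2],[-0.18,-0.03,0.1],0.3],
  [[0.25,0.3,0.25],[-0.18,-0.03,0.1],0.3],
  [[0.25,0.28,0.25],[-0.18,-0.03,0.1],0.3],
  [[0,0,0],[0,0,0],0.3],
])

```text
clock: 4.88
tcp_pos: [0.3959, -0.0919, 0.1587]
orientation: [0.092, 0.73, -0.669, -0.1]
wrist_force: [-0.4, -0.3, 0.1]
grip_width: 0.0255
```

```bash
python3 plan.py .395 -.092 .036 -86 15 0.3
```

```text
t 4.88 tcp [ 0.3959 -0.0919  0.1587] az -85.2 toolz [-0.268 -0.001 -0.963] F [-0.4 -0.3  0.1] w 0.0255 q [ 0.11  0.49 -0.06  2.23  0.07  0.7  -1.48]
[[0.01, -0.16, 0.59], [0.005, 0.0, 0.008], 0.3]
[[0.01, -0.16, 0.59], [0.005, 0.0, 0.008], 0.3]
[[0.01, -0.16, 0.59], [0.005, 0.0, 0.008], 0.3]
[[0.01, -0.16, 0.59], [0.005, 0.0, 0.008], 0.3]
```

Call:
send_rows([
  [[0,-0.16,0.59],[0,0,0],0.3],
  [[0,-0.16,0.59],[0,0,0],0.3],
  [[0,-0.16,0.59],[0,0,0],0.3],
  [[0,-0.15,0.55],[0,0,0],0.3],
  [[0,0,0],[0,0,0],0.3],
])

```text
clock: 5.3
tcp_pos: [0.4019, -0.0878, 0.0359]
orientation: [0.084, 0.739, -0.662, -0.095]
wrist_force: [-0.6, 0.1, 0.3]
grip_width: 0.0258
```

```bash
python3 plan.py .43 -.0893 .036 -86 15 0.3 8
```

```text
t 5.3 tcp [ 0.4019 -0.0878  0.0359] az -83.9 toolz [-0.252  0.002 -0.968] F [-0.6  0.1  0.3] w 0.0258 q [ 0.1   0.72 -0.04  2.29  0.11  0.39 -1.51]
[[0.02, -0.13, -0.04], [-0.004, 0.001, 0.019], 0.3]
[[0.02, -0.13, -0.04], [-0.004, 0.001, 0.019], 0.3]
[[0.02, -0.13, -0.04], [-0.004, 0.001, 0.019], 0.3]
[[0.02, -0.13, -0.04], [-0.004, 0.001, 0.019], 0.3]
```

Call:
send_rows([
  [[0.08,0,0],[0,0,0.07],0.3],
  [[0,0,0],[0,0,0],0.3],
])

```text
clock: 5.47
tcp_pos: [0.4024, -0.0911, 0.0364]
orientation: [0.085, 0.727, -0.674, -0.094]
wrist_force: [0.0, 0.5, 0.1]
grip_width: 0.0258
```

```bash
python3 plan.py .45 -.0877 .036 -85.9 5 0.3 8
```

```text
t 5.47 tcp [ 0.4024 -0.0911  0.0364] az -85.8 toolz [-0.252  0.003 -0.968] F [0.  0.5 0.1] w 0.0258 q [ 0.1   0.72 -0.04  2.29  0.1   0.39 -1.52]
[[0.0, -0.15, -0.04], [0.053, 0.005, 0.001], 0.3]
[[0.0, -0.16, -0.03], [0.053, 0.005, 0.001], 0.3]
[[0.0, -0.16, -0.03], [0.053, 0.005, 0.001], 0.3]
[[0.0, -0.16, -0.03], [0.053, 0.005, 0.001], 0.3]
[[0.0, -0.16, -0.02], [0.053, 0.005, 0.001], 0.3]
[[-0.0, -0.16, -0.02], [0.053, 0.005, 0.001], 0.3]
```

Call:
send_rows([
  [[0,-0.15,-0.04],[0.05,0,0],0.3],
  [[0,-0.15,-0.03],[0.05,0,0],0.3],
  [[0,-0.15,-0.03],[0.05,0,0],0.3],
  [[0,-0.15,-0.03],[0.05,0,0],0.3],
  [[0,-0.15,-0.02],[0.05,0,0],0.3],
])

```text
clock: 5.88
tcp_pos: [0.4447, -0.0886, 0.0426]
orientation: [0.031, 0.732, -0.679, -0.043]
wrist_force: [-1.3, 0.0, -0.3]
grip_width: 0.0253
```

```bash
python3 plan.py .48 -.0856 .036 -85.9 0 0.3 8;  python3 -c "
from h import *
sc=snap('scene','s3')
cv2.imwrite('pics/c3.png',cv2.resize(sc[140:230,200:325,::-1],None,fx=5,fy=5,interpolation=cv2.INTER_CUBIC))"
```

```text
t 5.88 tcp [ 0.4447 -0.0886  0.0426] az -85.7 toolz [-0.106  0.013 -0.994] F [-1.3  0.  -0.3] w 0.0253 q [ 0.11  0.69 -0.05  2.29  0.1   0.27 -1.52]
[[-0.0, -0.14, 0.01], [0.04, 0.008, 0.002], 0.3]
[[-0.0, -0.14, 0.01], [0.04, 0.008, 0.002], 0.3]
[[-0.0, -0.14, 0.02], [0.04, 0.008, 0.002], 0.3]
[[-0.0, -0.14, 0.02], [0.04, 0.008, 0.002], 0.3]
[[-0.0, -0.14, 0.02], [0.04, 0.008, 0.002], 0.3]
```

View pics/c3.png

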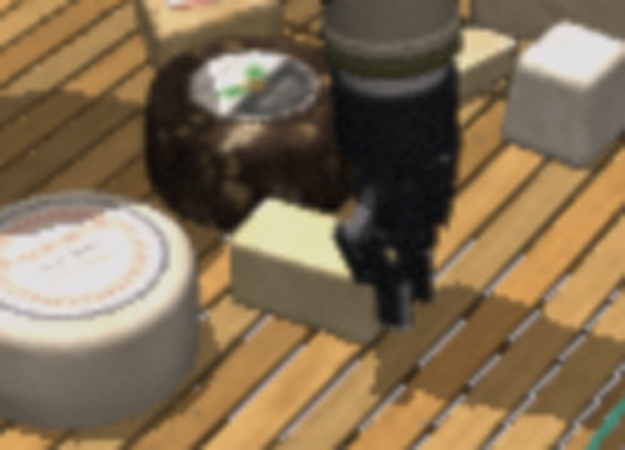

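The fingers are against the block's near end and it's entering the gap square. The force is about 1 N. The knuckles sit above wheel height, so I'll keep TCP z ≈ 0.043 and untilt as I push on (7 pictures so far).

Call:
send_rows([
  [[0,-0.15,0],[0.06,0,0],0.3],
  [[0,-0.15,0],[0.06,0.02,0],0.3],
  [[0,-0.15,0],[0.05,0.02,0],0.3],
  [[0,-0.15,0],[0.03,0,0],0.3],
  [[0,-0.15,0],[0,0,0],0.3],
])

```text
clock: 6.35
tcp_pos: [0.484, -0.0862, 0.0442]
orientation: [-0.004, 0.733, -0.68, 0.004]
wrist_force: [-0.7, -0.1, 0.0]
grip_width: 0.0257
```

```bash
python3 plan.py .52 -.0827 .043 -85.9 0 0.3 8
```

```text
t 6.35 tcp [ 0.484  -0.0862  0.0442] az -85.7 toolz [ 0.011 -0.    -1.   ] F [-0.7 -0.1  0. ] w 0.0257 q [ 0.08  0.68 -0.03  2.28  0.1   0.16 -1.54]
[[-0.0, -0.14, 0.01], [-0.004, -0.0, 0.001], 0.3]
[[-0.0, -0.14, 0.01], [-0.004, -0.0, 0.001], 0.3]
[[-0.0, -0.14, 0.01], [-0.004, -0.0, 0.001], 0.3]
[[-0.0, -0.14, 0.01], [-0.004, -0.0, 0.001], 0.3]
[[-0.0, -0.14, 0.01], [-0.004, -0.0, 0.001], 0.3]
```

Call:
send_rows([
  [[0,-0.14,0.01],[0,0,0],0.3],
  [[0,-0.14,0.01],[0,0,0],0.3],
  [[0,-0.14,0.01],[0,0,0],0.3],
])

```text
clock: 6.6
tcp_pos: [0.5046, -0.0846, 0.0436]
orientation: [-0.002, 0.733, -0.68, 0.002]
wrist_force: [-4.0, -0.6, 2.8]
grip_width: 0.0257
```

```bash
python3 plan.py .55 -.0805 .043 -85.9 0 0.3 8;  python3 -c "
from h import *
sc=snap('scene','s4');im=snap('top','t4')
cv2.imwrite('pics/c4.png',np.hstack([cv2.resize(im[90:220,200:320,::-1],(324,350)),cv2.resize(sc[140:210,200:295,::-1],(475,350),interpolation=cv2.INTER_CUBIC)]))"
```

```text
t 6.6 tcp [ 0.5046 -0.0846  0.0436] az -85.7 toolz [ 0.006  0.    -1.   ] F [-4.  -0.6  2.8] w 0.0257 q [ 0.08  0.69 -0.03  2.23  0.1   0.21 -1.54]
[[-0.0, -0.15, 0.0], [-0.002, -0.0, 0.001], 0.3]
[[-0.0, -0.15, 0.0], [-0.002, -0.0, 0.001], 0.3]
[[-0.0, -0.15, 0.0], [-0.002, -0.0, 0.001], 0.3]
[[-0.0, -0.15, 0.0], [-0.002, -0.0, 0.001], 0.3]
[[-0.0, -0.15, 0.0], [-0.002, -0.0, 0.001], 0.3]
[[-0.0, -0.15, 0.0], [-0.002, -0.0, 0.001], 0.3]
```

View pics/c4.png

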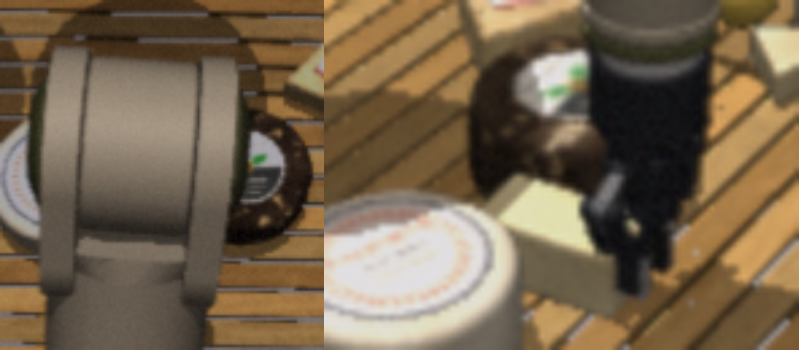

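```bash
python3 - <<'E'
from h import *
Q=(np.array([[490,215],[517,176],[617,256],[616,309]],float)-[324,0])/5+[200,140]-.4
P=ray("scene",Q,.052);P[3]=ray("scene",Q[3:],0)[0]
print(P.round(4).tolist());d=P[0]-P[2];print("left edge az",np.degrees(np.arctan2(d[1],d[0])),"far edge normal",np.degrees(np.arctan2(-(P[0]-P[1])[0],(P[0]-P[1])[1])), np.linalg.norm(d), np.linalg.norm(P[0]-P[1]))
m=np.array([.6166,-.0757]);n=np.array([-.072,.9975]);a=np.array([.9975,.072])
print("lateral of corners",((P[:,:2]-m)@n).round(4),"along",((P[:,:2]-m)@a).round(4),"tcp",((np.array([.5046,-.0846])-m)@n).round(4))
E
```

```text
[[0.604, -0.055, 0.052], [0.6152, -0.1008, 0.052], [0.5112, -0.0636, 0.052], [0.5177, -0.0729, 0.0]]
left edge az 5.318612307102806 far edge normal 13.731135160212354 0.09323701043015668 0.047145817187965795
lateral of corners [ 0.0216 -0.0249  0.0197  0.01  ] along [-0.011  -0.0032 -0.1043 -0.0984] tcp -0.0008
```

The left edge runs at about 5° against 4.1° for the gap, and it's centred within about 2 mm. Pushing on.

Call:
send_rows([
  [[0,-0.14,0],[0,0,0],0.3],
  [[0,-0.14,0],[0,0,0],0.3],
  [[0,-0.14,0],[0,0,0],0.3],
])

```text
clock: 6.95
tcp_pos: [0.5263, -0.083, 0.0435]
orientation: [-0.002, 0.733, -0.68, 0.002]
wrist_force: [-3.7, -0.0, 2.6]
grip_width: 0.0256
```

```bash
python3 plan.py .55 -.0805 .043 -85.9 0 0.3 8
```

```text
t 6.95 tcp [ 0.5263 -0.083   0.0435] az -85.7 toolz [ 0.005  0.001 -1.   ] F [-3.7 -0.   2.6] w 0.0256 q [ 0.08  0.7  -0.04  2.19  0.1   0.25 -1.54]
[[-0.01, -0.16, 0.0], [-0.003, 0.0, 0.002], 0.3]
[[-0.01, -0.16, 0.0], [-0.003, 0.0, 0.002], 0.3]
[[-0.01, -0.16, 0.0], [-0.003, 0.0, 0.002], 0.3]
```

Call:
send_rows([
  [[0,-0.15,0],[0,0,0],0.3],
  [[0,-0.15,0],[0,0,0],0.3],
  [[0,-0.15,0],[0,0,0],0.3],
  [[0,-0.15,0],[0,0,0],0.3],
])

```text
clock: 7.28
tcp_pos: [0.5573, -0.0806, 0.0436]
orientation: [-0.001, 0.733, -0.68, 0.0]
wrist_force: [-3.5, 1.1, 0.4]
grip_width: 0.0252
```

```bash
python3 plan.py .60 -.0769 .043 -85.9 0 0.2 8;  python3 -c "
from h import *
sc=snap('scene','s5')
cv2.imwrite('pics/c5.png',cv2.resize(sc[120:220,180:300,::-1],None,fx=5,fy=5,interpolation=cv2.INTER_CUBIC))"
```

```text
t 7.28 tcp [ 0.5573 -0.0806  0.0436] az -85.7 toolz [ 0.001  0.001 -1.   ] F [-3.5  1.1  0.4] w 0.0252 q [ 0.07  0.72 -0.04  2.11  0.09  0.31 -1.54]
[[-0.0, -0.14, 0.0], [-0.0, 0.0, 0.001], 0.2]
[[-0.0, -0.14, 0.0], [-0.0, 0.0, 0.001], 0.2]
[[-0.0, -0.14, 0.0], [-0.0, 0.0, 0.001], 0.2]
[[-0.0, -0.14, 0.0], [-0.0, 0.0, 0.001], 0.2]
[[-0.0, -0.14, 0.0], [-0.0, 0.0, 0.001], 0.2]
[[-0.0, -0.14, 0.0], [-0.0, 0.0, 0.001], 0.2]
```

View pics/c5.png

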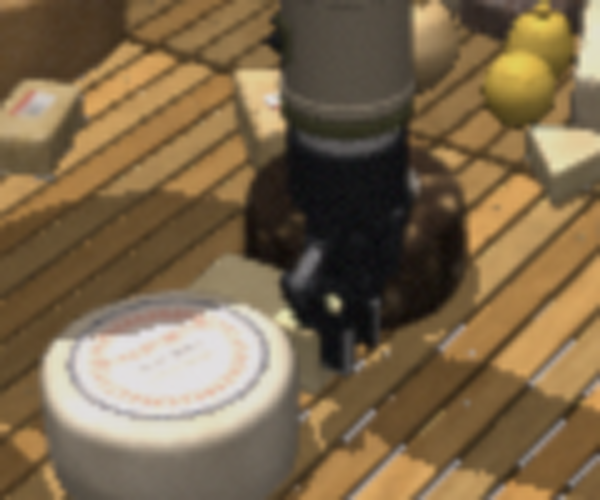

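The block is now midway through, in shadow behind the white wheel and straight, at about 4 N (9 pictures so far). I'll raise the fingers slightly, narrow them and continue.

Call:
send_rows([
  [[0,-0.13,-0.05],[0,0,0],0.2],
  [[0,-0.13,-0.02],[0,0,0],0.2],
  [[0,-0.13,0],[0,0,0],0.2],
  [[0,-0.13,0],[0,0,0],0.2],
])

```text
clock: 7.67
tcp_pos: [0.5894, -0.0785, 0.0476]
orientation: [-0.003, 0.733, -0.68, 0.002]
wrist_force: [0.2, 0.1, -1.5]
grip_width: 0.017
```

Call:
send_rows([
  [[0,-0.13,0],[0,0,0],0.2],
  [[0,-0.13,0],[0,0,0],0.2],
  [[0,-0.13,0],[0,0,0],0.2],
])

```text
clock: 7.92
tcp_pos: [0.6115, -0.0768, 0.0478]
orientation: [-0.003, 0.733, -0.68, 0.002]
wrist_force: [-1.8, 0.5, -1.4]
grip_width: 0.0174
```

```bash
python3 plan.py .634 -.0744 .045 -85.9 0 0.2 8
```

```text
t 7.92 tcp [ 0.6115 -0.0768  0.0478] az -85.7 toolz [ 0.008  0.001 -1.   ] F [-1.8  0.5 -1.4] w 0.0174 q [ 0.07  0.74 -0.05  1.99  0.08  0.4  -1.54]
[[-0.0, -0.15, 0.02], [-0.005, 0.0, 0.002], 0.2]
[[-0.01, -0.15, 0.02], [-0.005, 0.0, 0.002], 0.2]
[[-0.01, -0.15, 0.02], [-0.005, 0.0, 0.002], 0.2]
```

Call:
send_rows([
  [[0,-0.14,0],[0,0,0],0.2],
  [[0,-0.14,0],[0,0,0],0.2],
  [[0,-0.14,0],[0,0,0],0.2],
  [[0,-0.05,0],[0,0,0],0.2],
  [[0,0,0],[0,0,0],0.2],
])

```text
clock: 8.33
tcp_pos: [0.6388, -0.0746, 0.0478]
orientation: [-0.003, 0.733, -0.68, 0.003]
wrist_force: [-3.8, -0.9, 2.7]
grip_width: 0.0172
```

Call:
send_rows([
  [[0,0.2,0],[0,0,0],0.2],
  [[0,0.2,0],[0,0,0],0.2],
  [[0,0.3,-0.1],[0,0,0],0.2],
  [[0,0.3,-0.5],[0,0,0],0.2],
  [[0,0.3,-0.7],[0,0,0],0.2],
])

```text
clock: 8.75
tcp_pos: [0.5686, -0.0788, 0.1079]
orientation: [-0.002, 0.734, -0.68, 0.001]
wrist_force: [-0.4, -0.3, 0.7]
grip_width: 0.0169
```

Call:
send_rows([
  [[0,0.3,-0.7],[0,0,0],0.2],
  [[0.2,0.3,-0.7],[0,0,0],0.2],
  [[0.5,0.3,-0.6],[0,0,0],0.2],
  [[0.7,0.3,-0.3],[0,0,0],0.2],
  [[0.75,0.2,0],[0,0,0],0.2],
])

```text
clock: 9.17
tcp_pos: [0.499, -0.1862, 0.2315]
orientation: [-0.004, 0.738, -0.675, 0.002]
wrist_force: [0.2, -0.8, -1.3]
grip_width: 0.0169
```

```bash
python3 plan.py .43 -.2 .25 -85.9 0 0.2 |head -1;  python3 -c "
from h import *
sc=snap('scene','s6');im=snap('top','t6')
cv2.imwrite('pics/c6.png',np.hstack([cv2.resize(im[60:280,140:380,::-1],(436,400)),cv2.resize(sc[120:220,180:270,::-1],(360,400),interpolation=cv2.INTER_CUBIC)]))"
```

```text
t 9.17 tcp [ 0.499  -0.1862  0.2315] az -84.8 toolz [ 0.009  0.003 -1.   ] F [ 0.2 -0.8 -1.3] w 0.0169 q [ 0.32  0.4  -0.1   2.06  0.05  0.68 -1.28]
```

View pics/c6.png

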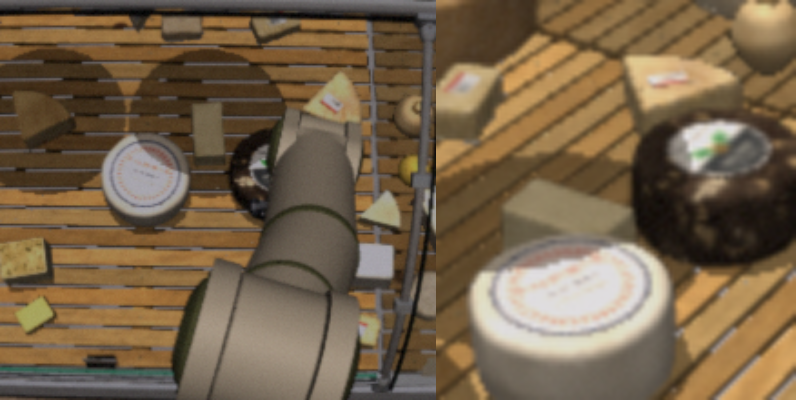

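The block lies past the wheels in the top view, with its near top edge at crop (195,161)–(223,156). Checking that in metres.

```bash
python3 - <<'E'
from h import *
Q=np.array([[193,105],[220,102],[223,156],[196,161]],float)/[436/240,400/220]+[140,60]-.2
P=ray("top",Q,.052);print(P.round(4).tolist(),blockfit(P))
m=np.array([.6166,-.0757]);n=np.array([-.072,.9975]);a=np.array([.9975,.072])
print("along",((P[:,:2]-m)@a).round(4),"lat",((P[:,:2]-m)@n).round(4))
E
```

```text
[[0.7467, -0.043, 0.052], [0.7533, -0.0916, 0.052], [0.6509, -0.098, 0.052], [0.6407, -0.0504, 0.052]] (array([ 0.69790299, -0.07076326,  0.052     ]), np.float64(3.773805342812072), np.float64(0.10443465658781576), np.float64(0.04904701008485013), np.float64(0.048753033958360094))
along [0.1321 0.1353 0.0326 0.0259] lat [ 0.0232 -0.0257 -0.0248  0.0235]
```

Rear end is ≥25 mm past the tightest point, straight and centred. The fingers are clear, so I'm handing in.

```bash
python3 -c "
from h import *
print(env.finish_job())"
```

```text
the job is handed in; nothing more can be done
None
```

The block of cheese is through the gap and the job was handed in at about 9.3 s. I first pushed it sideways to centre and straighten it. Then I pushed it lengthways through the gap from its near end with the part-closed fingers, never gripping or lifting it.

**Position:** The last top view puts the near end 26–33 mm past the tightest point. The block is centred to about 1 mm and runs at 3.8°, against 4.1° for the gap.

**Forces and clearance:** Wrist force readings, taken at the end of each move, stayed at about 5 N or less. The fingers ended at 0.23 m height, 0.2 m back, touching nothing.

**Other cheeses:** I did not re-measure them. Those visible in the last pictures look unmoved, but the arm partly hid the one at the front right. The fingers never went near any of them.

**Disagreements:** The block's top measured about 49 mm wide in the pictures instead of 58 mm. Its length came out at 104 mm against 105 mm, so I put the width down to rounded or soft edges in the image. Two rough corner picks in the scene view mid-push also disagreed, and I set them aside as partly hidden by the fingers.

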